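# Index the tub table to the next hole under the sealing head

## Robot

A 7-joint arm with a two-finger parallel gripper is mounted at the origin on the work surface. World frame = base frame: x ahead of the robot, y to its left, z up, the work surface at z = 0. Lengths are in m, angles in rad, forces in N, time in s.
With the tool pointing down it reaches from about 0.375 to 0.925 m from the base axis. Payload 3.1 kg.
Tool frame: the origin (TCP) lies between the finger pads; the fingertips stand 14 mm ahead of it and the grasp point (between the pads) lies 5 mm behind it; z points along the fingers, y is the line along which they close (so a half turn about z gives the same grasp; the last joint's range is limited). The gripper opens to 85 mm and grips with 20 to 120 N. Pads are 22 mm wide; open, the fingers measure 114 mm over their backs; the gripper's body (76 mm by 85 mm) begins 54 mm behind the grasp point. The pads swing forward as they close: fully open they stand 13 mm farther back than shut.
Start: joints at [1.156, 0.383, 0.044, 1.598, -0.018, 1.161, -0.05], TCP at [0.203, -0.618, 0.245] pointing down, gripper open.
Joint ranges: [-2.61, 2.61], [-0.41, 2.15], [-1.48, 1.57], [0, 2.5], [-1.57, 4.71], [0.05, 1.97], [-2.85, 2.85]. Speed limits (rad/s): [2.79, 2.79, 3.14, 3.14, 3.14, 3.14, 3.14].

## Interface

Orientations are given as a unit quaternion [x, y, z, w].
In Python, from workcell import arm gives the robot as it stands.
- The arm moves only by the shell command python3 -m jog 'ROWS'. ROWS is JSON, a list of rows, each an object with "angular": the turn, a rotation vector about the tool's x, y, z in degrees, a list of three; "travel": the shift along the tool's x, y, z in mm, a list of three; "fingers": the finger opening in mm, from 0 to 85.4. In form: [{"angular": [rx, ry, rz], "travel": [tx, ty, tz], "fingers": fingers}, ...]. A call has 1 to 12 rows; each row shifts and turns the commanded pose from where the row before left it, along the tool's axes as they then stand; what a row does not reach is not made up. A row lasts 1/10 s, in which the tool goes at most 50 mm and 8.59 degrees, less where a joint would pass 70% of its speed; a pose out of reach is approached as far as the arm can. A call with a gripper value outside its range is refused whole. The fingers move at their own pace and stop on an object; the grip force is fixed at half the most. Time passes only in rows, so rows that do not move let the fingers close. It gives the time, the measured TCP pose, the force, the opening and the grip force at its end, in the units of the state.
- arm.read_state(): the state, without advancing time (a new reading comes with each control period).
- arm.snapshot(name): name is "scene" or "top" or "wrist"; returns the picture (420x560x3 uint8, blue, green, red); there is no depth.
- arm.get_calibration(name): a dict with "intrinsics" (3x3 intrinsics, pixels), "R" (3x3) and "t" (3): a world point X has camera coordinates R X + t. Camera axes: x right, y down, z forward; pixel columns grow to the right and rows downward; lengths in m; the calibration is good to about 2 mm. A picture is of the moment at which its call begins: read the wrist's pose just before it. get_calibration takes no time and is no camera call; for the wrist camera it gives the pose at the moment of the call.
- arm.hand_in(): hands the job in; it is judged then, once.
The state is a dict: "clock": time; "joints": joint angles; "qvel": joint speeds; "joint_efforts": joint torques, N m; "tool_pos": TCP position; "eef_rot": TCP orientation; "ft_force": force on the tool from outside, world axes, zero at the start; "moment": the same for the moment, N m; "width": opening from 0.0 (shut) to 1.0 (fully open); "finger_force": force on a finger pad.
Only numpy, scipy, OpenCV 4.12 (cv2) and the standard library are available. Lean on these libraries where they do the work, as an engineer would, in place of code of your own. Each camera call takes 0.05 s, during which the arm holds its last target. There are 200 camera calls.

## Task

Bring the next tub of biscuits under the sealing head: with the fingertips press the blue index plunger in, and push the swing table round to the next hole on the side marked by the green stud, until the plunger springs back out in that hole. Do not turn it towards the red stud's hole. Let the tubs only ride along upright in their nests, leave everything else on the bench where it is, and finish with the hand clear.

Things in the scene. Friction and masses are not known exactly. Their poses are not given: they have to be found in the camera images.
- knob_dish (a point): centre of the floor of the dish in the plunger's knob: a round blue knob 56 mm across, 14 mm high, on a 12 mm upright stem. The dish is 48 mm across inside, 5 mm deep (rim top 5 mm above this point, knob's underside 9 mm below). This point is 84 mm above the work surface with the plunger out, 68 mm fully in; the turntable carries it on a 170 mm radius about turn_axis.
- plunger (a joint): plunger travel straight down, m: 0 = out (brass collar up in a hole, table locked), 0.016 = fully in. Sprung: 3 N starts it, 8 N holds it fully in, it rises when let go. Beyond 0.010 the collar is below the plate and the table can turn. Let go between holes it stays under the plate (about 0.010) and springs out by itself when the table brings it within about 3 mm of a hole.
- turntable (a joint): angle of the swing table, rad, counter-clockwise from above: 0 = plunger at the middle hole, +0.785 and -0.785 = at the outer holes (45 degrees, 133 mm of arc at the knob). Stops at +-0.84. Friction about 1 N at the knob; it stays where it is left. The plunger has about 3 mm of play each way in a hole (0.02 rad).
- turn_axis (a point): centre of the swing table on its vertical axis, 40 mm above the work surface, level with the top of the white disc (284 mm across). Axes of the fixed base: -x points to the middle hole; on the +x side stands the sealing head on a teal column, 210 mm tall, its round steel head 112 mm above the work surface, 100 mm from the axis.
- start_hole (a point): middle hole of the index plate, at the plate's top. The plate is a light metal sector 145 to 220 mm from the axis, its top 52 mm above the work surface, with three round black holes 27 mm across on a 170 mm radius, joined by a black 12 mm slot for the stem.
- base: fixed base of the swing table, a teal disc 430 mm across and 6 mm thick; origin at its centre on the work surface, below turn_axis, same axes. A stud at +y of it marks the hole reached at joint turntable = -0.785, one at -y the hole at +0.785.
- green_stud: green round stud, 20 mm across and 7 mm high, fixed on the index plate beside one outer hole, 209 mm from the axis on the same bearing as the hole (39 mm outside the hole's centre); origin at its underside, on the plate. It marks the hole to go to.
- red_stud: red stud of the same size in the same way beside the other outer hole: the wrong one. Green and red may change sides.
- tub0_mid (a point): middle of a loose clear tub of plain biscuits, 65 mm across the rim, 50 mm high, about 90 g, half-way up its height; it stands in nest0, its rim 90 mm above the work surface. It only rides along.
- nest0 (a point): point on the turning disc, 25 mm above its top, over the centre of a blue nest ring (76 mm across, 8 mm high), 100 mm from the axis, 45 degrees clockwise of the direction opposite the knob (seen from above): where tub0_mid belongs.
- tub1_mid (a point): middle of a loose clear tub of chocolate biscuits, 65 mm across the rim, 50 mm high, about 90 g, half-way up its height; it stands in nest1, its rim 90 mm above the work surface. It only rides along.
- nest1 (a point): point on the turning disc, 25 mm above its top, over the centre of a blue nest ring (76 mm across, 8 mm high), 100 mm from the axis, exactly at the direction opposite the knob (seen from above): where tub1_mid belongs.
- tub2_mid (a point): middle of a loose clear tub of plain biscuits, 65 mm across the rim, 50 mm high, about 90 g, half-way up its height; it stands in nest2, its rim 90 mm above the work surface. It only rides along.
- nest2 (a point): point on the turning disc, 25 mm above its top, over the centre of a blue nest ring (76 mm across, 8 mm high), 100 mm from the axis, 45 degrees counter-clockwise of the direction opposite the knob (seen from above): where tub2_mid belongs.
- tray: bystander: dark steel baking tray with rows of biscuits, 360 x 260 x 30 mm (biscuits up to 55 mm), origin at its underside
- basket: bystander: white plastic basket of pouches, 220 x 150 x 75 mm (pouches up to 105 mm), origin at its underside
- spray: bystander: white bottle with blue cap and teal label, 64 mm across, 190 mm tall, origin at its underside
- glovebox: bystander: carton of blue gloves, 110 x 220 x 70 mm, origin at its underside
- spatula: bystander: spatula lying flat, black handle, about 280 mm long, origin at its underside
Things that resemble listed ones, but are neither listed nor needed, are in the scene too. What is shaped like the part that bears tub2_mid but pink is not meant. Leave any pink look-alike of the part that bears tub0_mid alone.

How it is judged:
By the outcome, as a careful person would: the job done as asked, in the order asked, and still so for the second after the job is handed in, with the robot touching nothing.
It also fails if it takes over 38 s, if anything falls off the work surface, if the arm or the gripper's body presses on something with over 40 N, if the wrist force passes 120 N, or if a joint passes its speed limit or range.

## Working session

There is one attempt and no reset: what is moved stays moved. The work goes in short steps, Python scripts to look and compute and a shell command to move; the robot and the scene stay as the last step left them, time stands still between calls to the robot, and variables do not carry over. Pictures are saved under pics/ and viewed, at most 10 in all, crops included, and the job is handed in when it is done.

```bash
mkdir -p pics; ls; python3 - <<'E'
from workcell import arm
import cv2,numpy as np
for n in("top","scene"):
    cv2.imwrite(f"pics/{n}0.png",arm.snapshot(n))
    c=arm.get_calibration(n);print(n,np.round(c["intrinsics"],1).tolist(),np.round(c["R"],3).tolist(),np.round(c["t"],3).tolist())
s=arm.read_state();print({k:np.round(v,3).tolist() for k,v in s.items()})
E
```

```text
pics
top [[504.7, 0.0, 289.8], [0.0, 504.7, 206.7], [0.0, 0.0, 1.0]] [[0.007, -1.0, 0.003], [-0.994, -0.007, -0.11], [0.11, -0.002, -0.994]] [-0.018, 0.513, 1.687]
scene [[393.9, 0.0, 290.2], [0.0, 393.9, 211.6], [0.0, 0.0, 1.0]] [[-0.813, 0.583, -0.001], [0.34, 0.474, -0.812], [-0.473, -0.66, -0.583]] [0.418, -0.096, 1.644]
{'clock': 0.1, 'joints': [1.156, 0.384, 0.044, 1.599, -0.018, 1.161, -0.05], 'qvel': [-0.002, -0.003, 0.0, -0.004, 0.0, 0.0, -0.001], 'joint_efforts': [0.003, -43.473, 1.029, -25.045, 0.011, 0.005, -0.0], 'tool_pos': [0.202, -0.617, 0.244], 'eef_rot': [0.987, 0.158, -0.0, -0.001], 'ft_force': [-0.919, 0.452, 0.05], 'moment': [0.029, 0.01, -0.004], 'finger_force': 0.0, 'width': 0.996}
```

View pics/top0.png

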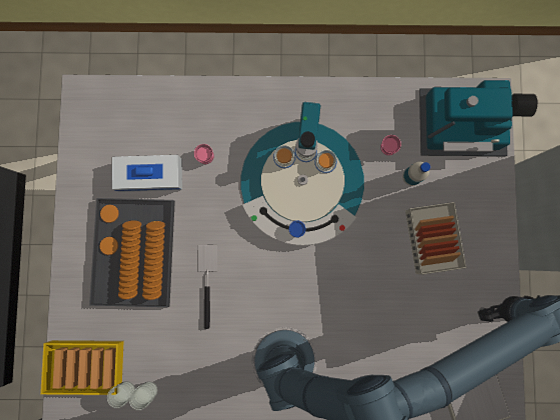

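View pics/scene0.png

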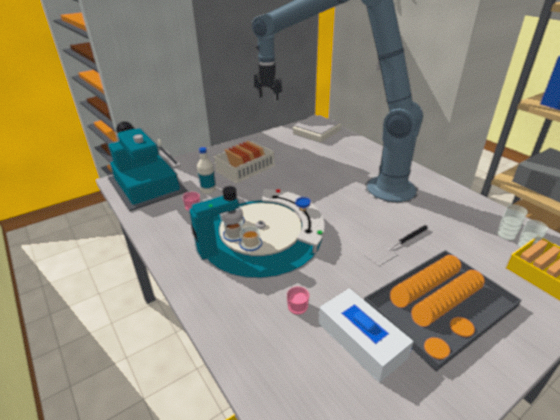

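The top view shows the knob at about (297,229), the green stud at (254,218) on the robot's left (+y), the red stud at (342,228), and the axis at about (303,181). Next I measure these.

```bash
cat >h.py <<'E'
import cv2,numpy as np
from workcell import arm
def ray(c,u,v,z):
    K,R,t=(np.array(c[k]) for k in("intrinsics","R","t"))
    o=-R.T@t; d=R.T@np.linalg.inv(K)@np.array([u,v,1.]); return o+d*(z-o[2])/d[2]
def blobs(im,h0,h1,s=110,v=50,roi=None):
    h=cv2.cvtColor(im,cv2.COLOR_BGR2HSV); m=cv2.inRange(h,(h0,s,v),(h1,255,255))
    if roi: z=np.zeros_like(m); a,b,c,d=roi; z[b:d,a:c]=m[b:d,a:c]; m=z
    n,_,st,ce=cv2.connectedComponentsWithStats(m)
    return [(st[i,4],*ce[i]) for i in np.argsort(-st[1:,4])+1 if st[i,4]>6][:4]
E
python3 - <<'E'
from h import *
im=cv2.imread("pics/top0.png");c=arm.get_calibration("top")
R=(240,190,362,245)
for n,h0,h1,z in(("knob",100,130,.089),("green",45,80,.059),("red",0,8,.059),("red2",172,180,.059)):
    for b in blobs(im,h0,h1,roi=R): print(n,np.round(b,1),ray(c,b[1],b[2],z).round(4))
h=cv2.cvtColor(im,cv2.COLOR_BGR2HSV);m=cv2.inRange(h,(80,100,40),(97,255,255));m[:, :235]=0;m[:,370:]=0;m[:120]=0;m[250:]=0
ys,xs=np.nonzero(m); P=np.array([ray(c,u,v,.006)[:2] for u,v in zip(xs,ys)])
hull=cv2.convexHull(P.astype(np.float32))[:,0]; print(cv2.minEnclosingCircle(P.astype(np.float32)))
m=cv2.inRange(h,(10,0,150),(40,90,255));m[:,:255]=0;m[:,350:]=0;m[:165]=0;m[:, :]=m
print("disc probe", [ray(c,u,v,.04).round(3).tolist() for u,v in((261,181),(345,181),(303,223))])
E
```

```text
knob [217.  296.8 228.5] [ 0.4344 -0.0376  0.089 ]
green [ 21.  253.6 217.7] [0.4714 0.1058 0.059 ]
red [ 26.  341.8 227.5] [ 0.4411 -0.1877  0.059 ]
((0.6123533248901367, -0.05693824961781502), 0.21670615673065186)
disc probe [[0.598, 0.084, 0.04], [0.6, -0.201, 0.04], [0.456, -0.059, 0.04]]
```

Checks: green to red is 295 mm (expected 295.6), giving the axis at (0.603,-0.056). The knob is at radius 170 mm. The table has to turn clockwise, carrying the knob towards +y, with the green hole at about (0.496,0.076).

```bash
python3 -m jog '[{"angular":[0,0,6.1],"travel":[0,0,0],"fingers":0},{"angular":[0,0,6.1],"travel":[0,0,0],"fingers":0},{"angular":[0,0,6],"travel":[0,0,0],"fingers":0},{"angular":[0,0,0],"travel":[13,-32,0],"fingers":0},{"angular":[0,0,0],"travel":[13,-32,0],"fingers":0},{"angular":[0,0,0],"travel":[13,-32,0],"fingers":0},{"angular":[0,0,0],"travel":[13,-32,0],"fingers":0},{"angular":[0,0,0],"travel":[13,-32,0],"fingers":0},{"angular":[0,0,0],"travel":[13,-32,0],"fingers":0},{"angular":[0,0,0],"travel":[13,-32,0],"fingers":0}]'
```

```text
clock: 1.1
tool_pos: [0.2938, -0.392, 0.2448]
eef_rot: [1.0, -0.0, -0.0, -0.0]
ft_force: [-0.0, -0.0, -0.4]
width: -0.005
finger_force: 0.0
```

```bash
python3 -m jog '[{"angular":[0,0,0],"travel":[13,-32,5],"fingers":0},{"angular":[0,0,0],"travel":[13,-32,5],"fingers":0},{"angular":[0,0,0],"travel":[13,-32,5],"fingers":0},{"angular":[0,0,0],"travel":[13,-32,5],"fingers":0},{"angular":[0,0,0],"travel":[13,-32,5],"fingers":0},{"angular":[0,0,0],"travel":[13,-32,5],"fingers":0},{"angular":[0,0,0],"travel":[13,-32,5],"fingers":0},{"angular":[0,0,0],"travel":[13,-32,5],"fingers":0},{"angular":[0,0,0],"travel":[13,-32,5],"fingers":0},{"angular":[0,0,0],"travel":[13,-32,5],"fingers":0},{"angular":[0,0,0],"travel":[10,-32,5],"fingers":0},{"angular":[0,0,0],"travel":[0,0,0],"fingers":0}]'
python3 - <<'E'
from h import *
s=arm.read_state();print(np.round(s["tool_pos"],4));c=arm.get_calibration("wrist");im=arm.snapshot("wrist");cv2.imwrite("pics/w1.png",im)
for n,h0,h1,z in(("knob",100,130,.089),("green",45,80,.059),("red",0,8,.059)):
    for b in blobs(im,h0,h1)[:2]: print(n,np.round(b,1),ray(c,b[1],b[2],z).round(4))
K,R,t=(np.array(c[k]) for k in("intrinsics","R","t"));p=K@(R@(np.array(s["tool_pos"])-[0,0,.014])+t);print("tip px",p[:2]/p[2])
E
```

```text
clock: 2.3
tool_pos: [0.4345, -0.0365, 0.1897]
eef_rot: [1.0, 0.004, -0.0, -0.001]
ft_force: [0.1, -0.0, -0.1]
width: 0.001
finger_force: 0.0
[ 0.4345 -0.0365  0.1897]
knob [3877.   286.5  207.7] [ 0.4372 -0.0383  0.089 ]
green [454.  113.1 153.7] [0.4726 0.1038 0.059 ]
red [450.  461.1 192.1] [ 0.4421 -0.1863  0.059 ]
tip px [283.87563911 267.54667575]
```

View pics/w1.png

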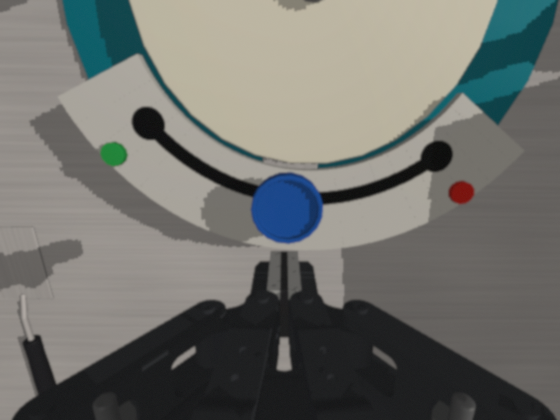

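The wrist view shows the knob at (287,208), the fingertips shut behind it, the green hole at (148,123) and the red hole at (437,155). This agrees with the top view to about 3 mm. I'll descend into the dish and press.

```bash
python3 -m jog '[{"angular":[0,0,0],"travel":[1.5,1.5,20],"fingers":0},{"angular":[0,0,0],"travel":[0,0,25],"fingers":0},{"angular":[0,0,0],"travel":[0,0,25],"fingers":0},{"angular":[0,0,0],"travel":[0,0,15],"fingers":0},{"angular":[0,0,0],"travel":[0,0,0],"fingers":0}]'; python3 -m jog '[{"angular":[0,0,0],"travel":[0,0,5],"fingers":0},{"angular":[0,0,0],"travel":[0,0,5],"fingers":0},{"angular":[0,0,0],"travel":[0,0,0],"fingers":0}]'
```

```text
clock: 2.85
tool_pos: [0.4326, -0.0447, 0.103]
eef_rot: [1.0, -0.001, -0.003, -0.0]
ft_force: [0.1, 1.2, 0.4]
width: -0.004
finger_force: 0.0
clock: 3.15
tool_pos: [0.4363, -0.044, 0.096]
eef_rot: [1.0, -0.001, 0.001, 0.0]
ft_force: [-0.9, -1.2, 4.2]
width: -0.002
finger_force: 1.9
```

```bash
python3 -m jog '[{"angular":[0,0,0],"travel":[0,-5,0],"fingers":0},{"angular":[0,0,0],"travel":[0,0,4],"fingers":0},{"angular":[0,0,0],"travel":[0,0,4],"fingers":0},{"angular":[0,0,0],"travel":[0,0,3],"fingers":0},{"angular":[0,0,0],"travel":[0,0,0],"fingers":0},{"angular":[0,0,0],"travel":[0,0,0],"fingers":0}]'
python3 - <<'E'
from h import *
im=arm.snapshot("scene");im2=arm.snapshot("wrist");cv2.imwrite("pics/s2.png",np.hstack([cv2.resize(im[150:290,200:360],(400,350)),cv2.resize(im2[60:410],(400,350))]))
E
```

```text
clock: 3.75
tool_pos: [0.437, -0.038, 0.0856]
eef_rot: [1.0, -0.0, 0.001, 0.0]
ft_force: [-1.2, -0.4, 6.4]
width: 0.001
finger_force: 3.4
```

View pics/s2.png

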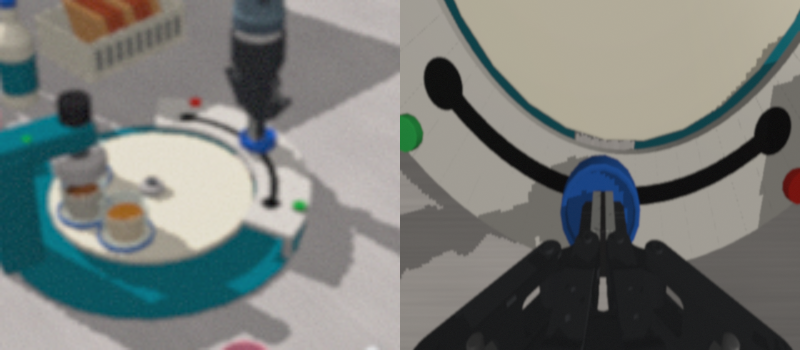

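The fingertips sit inside the dish with the plunger about 12 mm in. I'll press 2 mm more and swing through the first half of the arc.

```bash
python3 -m jog '[{"angular":[0,0,0],"travel":[0,0,2],"fingers":0},{"angular":[0,0,0],"travel":[0,0,0],"fingers":0},{"angular":[0,0,0],"travel":[1,-7.4,0],"fingers":0},{"angular":[0,0,0],"travel":[1.3,-7.3,0],"fingers":0},{"angular":[0,0,0],"travel":[1.6,-7.2,0],"fingers":0},{"angular":[0,0,0],"travel":[1.9,-7.2,0],"fingers":0},{"angular":[0,0,0],"travel":[2.2,-7.1,0],"fingers":0},{"angular":[0,0,0],"travel":[2.5,-7,0],"fingers":0},{"angular":[0,0,0],"travel":[2.8,-6.9,0],"fingers":0},{"angular":[0,0,0],"travel":[3.1,-6.7,0],"fingers":0},{"angular":[0,0,0],"travel":[0,0,0],"fingers":0},{"angular":[0,0,0],"travel":[0,0,0],"fingers":0}]'
python3 - <<'E'
from h import *
im=arm.snapshot("scene");im2=arm.snapshot("wrist");cv2.imwrite("pics/s3.png",np.hstack([cv2.resize(im[150:290,200:360],(400,350)),cv2.resize(im2[60:410],(400,350))]))
E
```

```text
clock: 5.05
tool_pos: [0.4547, 0.0203, 0.0842]
eef_rot: [1.0, 0.0, 0.003, -0.001]
ft_force: [1.1, 0.7, 8.1]
width: -0.001
finger_force: 3.6
```

View pics/s3.png

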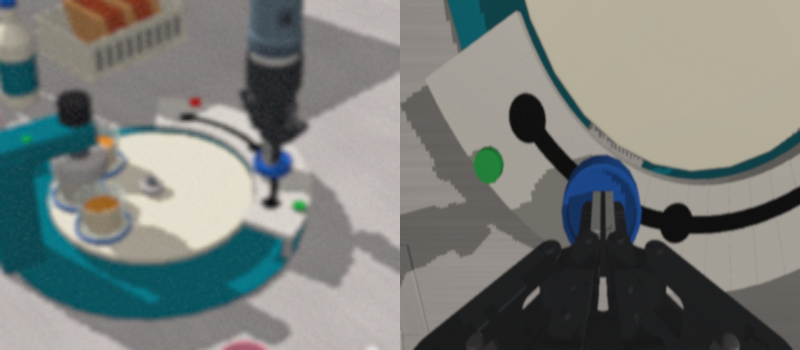

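The table is following the fingers and the middle hole is now uncovered. On with the second half.

```bash
python3 -m jog '[{"angular":[0,0,0],"travel":[3.4,-6.6,0],"fingers":0},{"angular":[0,0,0],"travel":[3.7,-6.4,0],"fingers":0},{"angular":[0,0,0],"travel":[4,-6.3,0],"fingers":0},{"angular":[0,0,0],"travel":[4.2,-6.1,0],"fingers":0},{"angular":[0,0,0],"travel":[4.5,-5.9,0],"fingers":0},{"angular":[0,0,0],"travel":[4.8,-5.7,0],"fingers":0},{"angular":[0,0,0],"travel":[5,-5.5,0],"fingers":0},{"angular":[0,0,0],"travel":[5.2,-5.3,0],"fingers":0},{"angular":[0,0,0],"travel":[4,-3.7,0],"fingers":0},{"angular":[0,0,0],"travel":[0,0,0],"fingers":0},{"angular":[0,0,0],"travel":[0,0,0],"fingers":0}]'
python3 - <<'E'
from h import *
c=arm.get_calibration("wrist");im2=arm.snapshot("wrist");im=arm.snapshot("scene");cv2.imwrite("pics/s4.png",np.hstack([cv2.resize(im[150:290,200:360],(400,350)),cv2.resize(im2[60:410],(400,350))]))
for n,h0,h1,z in(("knob",100,130,.073),("green",45,80,.059)):
    for b in blobs(im2,h0,h1)[:2]: print(n,np.round(b,1),ray(c,b[1],b[2],z).round(4))
E
```

```text
clock: 6.25
tool_pos: [0.4938, 0.0716, 0.0845]
eef_rot: [1.0, 0.0, 0.003, -0.001]
ft_force: [1.9, 0.4, 6.8]
width: 0.0
finger_force: 3.5
knob [5208.   285.3  253.5] [0.5029 0.0709 0.073 ]
green [638.  221.3 289.2] [0.4739 0.1066 0.059 ]
```

View pics/s4.png

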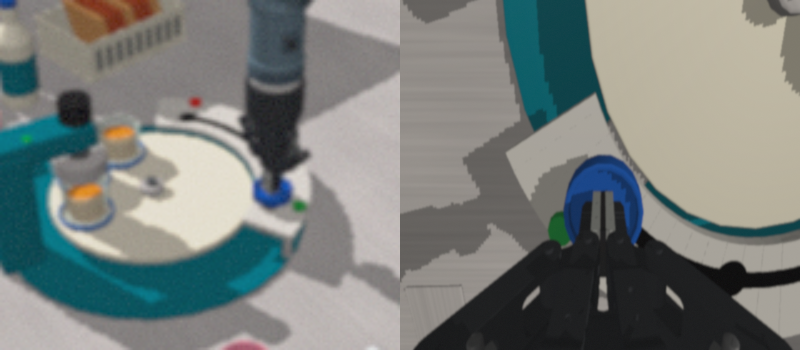

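```bash
python3 -m jog '[{"angular":[0,0,0],"travel":[2,-1.7,0],"fingers":0},{"angular":[0,0,0],"travel":[2,-1.7,0],"fingers":0},{"angular":[0,0,0],"travel":[0,0,0],"fingers":0},{"angular":[0,0,0],"travel":[0,0,0],"fingers":0}]';python3 -m jog '[{"angular":[0,0,0],"travel":[0,0,-4],"fingers":0},{"angular":[0,0,0],"travel":[0,0,-4],"fingers":0},{"angular":[0,0,0],"travel":[0,0,0],"fingers":0}]'
```

```text
clock: 6.75
tool_pos: [0.4972, 0.0745, 0.0843]
eef_rot: [1.0, -0.0, 0.003, -0.001]
ft_force: [-0.3, -0.3, 6.7]
width: 0.0
finger_force: 3.5
clock: 7.05
tool_pos: [0.4971, 0.0744, 0.0924]
eef_rot: [1.0, -0.0, 0.003, -0.001]
ft_force: [1.1, 0.0, 4.8]
width: 0.002
finger_force: 2.4
```

At 6 mm depth the knob still pushes with 4.8 N, so the collar is rising into the hole. I'll lift clear and look.

```bash
python3 -m jog '[{"angular":[0,0,0],"travel":[0,0,-3],"fingers":0},{"angular":[0,0,0],"travel":[0,0,-3],"fingers":0},{"angular":[0,0,0],"travel":[0,0,-5],"fingers":0},{"angular":[0,0,0],"travel":[0,0,-20],"fingers":0},{"angular":[0,0,0],"travel":[-10,0,-30],"fingers":0},{"angular":[0,0,0],"travel":[-15,0,-30],"fingers":0},{"angular":[0,0,0],"travel":[-15,0,-20],"fingers":0},{"angular":[0,0,0],"travel":[-20,0,0],"fingers":0},{"angular":[0,0,0],"travel":[0,0,0],"fingers":0},{"angular":[0,0,0],"travel":[0,0,0],"fingers":0},{"angular":[0,0,0],"travel":[0,0,0],"fingers":0}]'
python3 - <<'E'
from h import *
c=arm.get_calibration("wrist");im2=arm.snapshot("wrist");im=arm.snapshot("scene");cs=arm.get_calibration("scene")
cv2.imwrite("pics/s5.png",np.hstack([cv2.resize(im[150:290,200:360],(400,350)),cv2.resize(im2,(400,350))]))
def P(c):
    return np.array(c["intrinsics"])@np.hstack([np.array(c["R"]),np.array(c["t"]).reshape(3,1)])
b=blobs(im2,100,130)[0];s=[x for x in blobs(im,105,130,roi=(240,170,340,230))][0]
for z in(.079,.089):print(z,ray(c,b[1],b[2],z).round(4),ray(cs,s[1],s[2],z-.004).round(4))
X=cv2.triangulatePoints(P(c),P(cs),np.array(b[1:]),np.array(s[1:]));print("tri",(X[:3]/X[3]).T.round(4),b,s)
E
```

```text
clock: 8.15
tool_pos: [0.4347, 0.0733, 0.2006]
eef_rot: [1.0, -0.0, -0.001, -0.0]
ft_force: [0.3, -0.3, 0.5]
width: -0.002
finger_force: 0.0
0.079 [0.4947 0.0735 0.079 ] [0.4853 0.0644 0.075 ]
0.089 [0.4954 0.0735 0.089 ] [0.4935 0.0746 0.085 ]
tri [[0.4942 0.0742 0.085 ]] (np.int32(4327), np.float64(283.4009706494107), np.float64(128.1774901779524)) (np.int32(138), np.float64(308.3623188405797), np.float64(223.2246376811594))
```

View pics/s5.png

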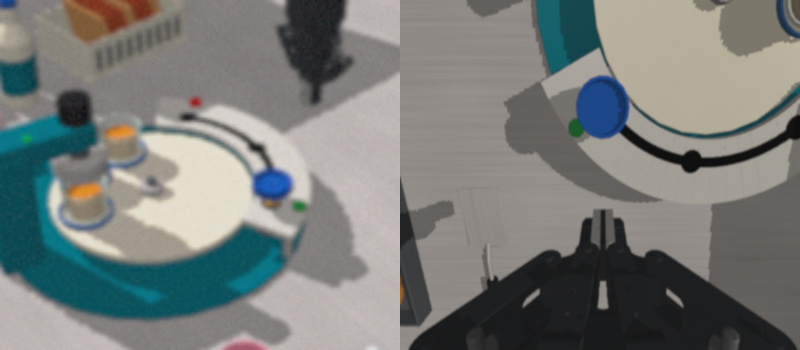

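The knob is up at about 85 mm at the green hole with the brass collar showing. The two tubs in clear view stand upright in their nests (the third is behind the sealing head), and the hand is clear.

```bash
python3 -c "
from workcell import arm
print(arm.hand_in())"
```

```text
the job is handed in; nothing more can be done
None
```

I turned the swing table to the green stud's hole, and the plunger sprang back out there; I handed the job in about 8 s into the 38 s limit, with the hand clear. The two tubs in clear view stood upright in their nests, while the third was hidden behind the sealing head, so I did not confirm it.

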